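Pull-off test of a telescopic denture framework with a spring pull gauge

TASK

Take the spring pull gauge out of its fork stand, catch the middle of the wire bail of the denture framework on the blue model with its hook, and pull straight up until the red ring on the gauge's rod has just come clear of the barrel. Finish holding it there, steady and upright with the spring drawn, and do not pull harder than that: the framework must stay seated on its model. Leave the loose cast, the dropper bottle and the jar alone.

Things in the scene. Friction and masses are not known exactly. Their poses are not given: they have to be found in the camera images.
- gauge_grip (a point): Centre of the pull gauge's green square grip (20 x 20 mm, 46 mm tall), upright. Below it: collar 29 mm in diameter (underside 29 mm below this point), then the barrel. Whole gauge about 0.16 kg. Axes: z up along the gauge; x is the way the hook opens (free tip on the +x side). At the start the gauge hangs by its collar on the stand's fork, axes as the stand's within 0.05 rad.
- gauge_mouth (a point): Mouth of the gauge's aluminium barrel (16 mm in diameter, 62 mm long), 91 mm below the grip's centre, on the axis; the steel rod with the hook comes out of it downwards.
- hook_seat (a point): Lowest inside point of the gauge's J hook, on the gauge's axis, 135 mm below the grip's centre with the rod home. Wire 4 mm thick, inside width 14 mm; underside 4 mm below the seat; tip's top 13 mm above the seat, 12 mm out to +x; mouth open above the tip to 27 mm. A bar enters from the +x side with its centre 16 to 23 mm above the seat, then settles in the seat as the gauge is raised.
- gauge_rod (a joint): How far the rod is drawn out of the barrel, m: 0 = home (16 mm of plain rod shows), 0.050 = end stop. The inner spring pulls it home: 0.8 N to start, then 0.14 N per mm, about 5 N at the mark. Mark: a red ring 5 mm wide, hidden in the barrel at the start, whose upper edge comes level with the barrel's mouth at 0.030. Thin black rings every 5 mm.
- stand: Gauge stand, fixed: grey foot 105 x 90 mm, column at its +x, +y corner, black two-prong fork, top 130 mm above the bench. Origin on the bench under the gauge's axis. Prongs run along x, 19 mm apart, open at -x, from 25 mm before to 35 mm behind the axis; 3 mm ridges keep the collar. Lift the gauge straight up (hook clears the fork after 115 mm), or 10 mm up and then out along -x.
- bail (a point): Middle of the level bar of the brass wire bail (stirrup) on the framework: bar 3.5 mm thick, centre 104 mm above the bench, straight for 36 mm along its y axis, a leg at each end (47 mm apart). Axes: z up, y along the bar, x towards the back of the jaw. Tooth tops lie 32 mm and the palate 46 mm below the bar. The hook can come in moving along +x, or from the other side.
- framework (a joint): How far the denture framework has lifted off its model, m: 0 = fully seated. Its fit holds it down with about 7 N; pulled harder than that (rod about 44 mm out), it comes up.
- holder: Model holder, fixed: grey round foot 92 mm in diameter, round table with three clamp jaws, on it the light-blue cast of an upper jaw, teeth up, with the steel framework and its brass bail. Origin on the bench under the middle of the foot; x towards the back of the jaw. A clamp knob reaches 62 mm to +x.
- cast_mid (a point): Bystander: middle of a loose cream plaster cast of a jaw, about 70 x 62 mm, 34 mm tall, on the bench.
- dropper_mid (a point): Bystander: middle of an amber dropper bottle, 32 mm in diameter, 68 mm tall, on the bench.
- jar_mid (a point): Bystander: middle of a white jar with a red lid, 54 mm in diameter, 58 mm tall, on the bench.

How it is judged:
On the way, in this order (a step that is already met when the one before it is completed fails the run):
1. the gauge is out of its stand, held upright in the gripper with its rod home (distance between hook_seat and stand above 0.1 m and contact force between gauge and stand below 0.05 N and contact force between the fingers and gauge above 1 N and angle between gauge_grip's own z axis and vertical below 0.2 rad and value of joint gauge_rod below 0.004 m), for 0.1 s.
2. the hook has caught the bail and the rod begins to draw out (contact force between gauge_rod and framework above 0.5 N and distance between hook_seat and bail below 0.01 m and value of joint gauge_rod between 0.003 and 0.022 m), for 0.05 s.
3. the rod is drawn to the red ring and held there (value of joint gauge_rod between 0.027 and 0.033 m and contact force between gauge_rod and framework above 3 N), for 0.5 s.
At the end, for the whole second after the job is handed in: Gauge in the fingers, off its stand, upright within 0.15 rad; hook on the bail within 10 mm of its middle; rod drawn 30 mm (27 to 33: red ring just clear of the barrel) and still, pulling over 3 N; framework lifted less than 1.5 mm; bystanders within 10 mm of their places (all of step 3 and velocity of joint gauge_rod between -0.005 and 0.005 m/s and distance between hook_seat and bail below 0.01 m and contact force between the fingers and gauge above 2 N and contact force between gauge and stand below 0.05 N and angle between gauge_grip's own z axis and vertical below 0.15 rad and value of joint framework below 0.0015 m and distance of each of cast_mid, dropper_mid, jar_mid from where it was at the start of the episode below 0.01 m); the arm keeps its last pose, push and grip.
It fails at once if the framework is pulled off its model (value of joint framework above 0.003 m).
It fails at once if the gauge is pulled well beyond the red ring (value of joint gauge_rod above 0.04 m).
It fails at once if the loose cast, the dropper bottle or the jar is disturbed (distance of any of cast_mid, dropper_mid, jar_mid from where it was at the start of the episode above 0.015 m).
It also fails if it takes over 48 s, if anything falls off the work surface, if the arm or the gripper's body presses on something with over 40 N, if the wrist force passes 120 N, or if a joint passes its speed limit or range.

ROBOT

A 6-joint arm with a two-finger parallel gripper is mounted at the origin on the work surface. World frame = base frame: x ahead of the robot, y to its left, z up, the work surface at z = 0. Lengths are in m, angles in rad, forces in N, time in s.
With the tool pointing down it reaches from about 0.4 to 0.825 m from the base axis. Payload 7 kg.
Tool frame: the origin (TCP) lies at the very end of the fingers, on their centre line; the grasp point (between the pads) lies 19 mm behind it; z points along the fingers, y is the direction in which the jaws open and shut (so a half turn about z gives the same grasp; the last joint's range is limited). The gripper opens to 85 mm and grips with 20 to 120 N. Pads are 22 mm wide; open, the fingers measure 114 mm over their backs; the gripper's body (76 mm by 85 mm) begins 54 mm behind the grasp point. The pads swing forward as they close: fully open they stand 13 mm farther back than shut.
Start: joints at [-0.852, 0.359, 0.012, 0, -1.224, -0.288], TCP at [0.282, -0.613, 0.2] pointing down, gripper open.
Joint ranges: [-3.07, 3.07], [-1.43, 2.12], [-1.02, 1.25], [-3.03, 1.67], [-3.05, -0], [-3.03, 3.03]. Speed limits (rad/s): [2.39, 2.39, 3.01, 3.14, 3.14, 3.14].

INTERFACE

Orientations are given as a rotation vector (axis times angle).
In Python, from rig import env, imaging gives the robot as it stands.
- The arm moves only by the shell command python3 -m crank 'ROWS' [FORCE]. ROWS is text: rows parted by semicolons, each of 7 numbers parted by spaces: the shift along the world's x, y, z in cm, then the turn, a rotation vector about the world's x, y, z in rad, then the opening, from -1 (shut) to 1 (fully open). In form: x y z wx wy wz jaw; .... A call has 1 to 12 rows; each row shifts and turns the commanded pose from where the row before left it; what a row does not reach is not made up. A row lasts 1/8 s, in which the tool goes at most 62.5 mm and 10.7 degrees, less where a joint would pass 70% of its speed; a pose out of reach is approached as far as the arm can. A call is refused whole if a number of a shift passes 6.25 or a number of a turn 0.188, either way. A call with a gripper value outside its range is refused whole. The fingers move at their own pace and stop on an object; FORCE is the grip in N (left out, the last holds). Time passes only in rows, so rows that do not move let the fingers close. It gives the time, the measured TCP pose, the force and the opening at its end, in the units of the state.
- env.get_obs(): the state, without advancing time (a new reading comes with each control period).
- imaging.camera(name): name is "scene" or "side" or "wrist"; returns the picture (480x640x3 uint8, red, green, blue); there is no depth.
- imaging.get_calibration(name): a dict with "vfov" (degrees; the focal length in pixels is half the picture's height over the tangent of half this angle, whatever the lens; pixels are square), "cx", "cy" (the principal point, pixels), "k1" (the pictures are not rectified: a ray, as slopes to the right and down, at radius r is drawn at 1 + k1 r^2 times it, then the intrinsics apply), "position" and "attitude" of the camera in the world; the wrist camera has in their place "tool_from_camera" (4x4, takes a point from camera to tool coordinates, whose origin is the TCP and whose axes are the flange's). Camera axes: x right, y down, z forward; pixel columns grow to the right and rows downward; lengths in m; the calibration is good to about 2 mm. A picture is of the moment at which its call begins: read the wrist's pose just before it. get_calibration takes no time and is no camera call.
- env.sign_off(): hands the job in, once; it reports no verdict.
The state is a dict: "clock": time; "joint_pos": joint angles; "qvel": joint speeds; "tau": joint torques, N m; "eef_pos": TCP position; "eef_rot": TCP orientation; "force": force on the tool from outside, world axes, zero at the start; "moment": the same for the moment, N m; "gripper_width": finger opening in m.
Only numpy, scipy, OpenCV 4.12 (cv2) and the standard library are available. Lean on these libraries where they do the work, as an engineer would, in place of code of your own. Each camera call takes 0.05 s, during which the arm holds its last target.

## Working session

There is one attempt and no reset: what is moved stays moved. The work goes in short steps, Python scripts to look and compute and a shell command to move; the robot and the scene stay as the last step left them, time stands still between calls to the robot, and variables do not carry over. Pictures are saved under pics/ and viewed, and the job is handed in when it is done.

```bash
ls; mkdir -p pics; cat > h.py <<'E'
import numpy as np,cv2
from scipy.spatial.transform import Rotation as R
from rig import env,imaging
def snap(n,fn):
    o=env.get_obs(); im=imaging.camera(n); cv2.imwrite('pics/'+fn+'.png',cv2.cvtColor(im,cv2.COLOR_RGB2BGR)); return o,im
E
python3 - <<'E'
from h import *
for n in("scene","side","wrist"):
    o,im=snap(n,n+'0'); print(n,imaging.get_calibration(n))
print(o)
E
```

```text
pics
scene {'vfov': 45.76684793443806, 'cx': 313.9092510585227, 'cy': 237.92395874462682, 'k1': -0.1240966345660492, 'position': array([1.29491683, 0.56453884, 0.7678462 ]), 'attitude': array([-1.00243225, -2.25574974,  1.20743998])}
side {'vfov': 51.223410353409726, 'cx': 322.98154008153574, 'cy': 238.49694802666932, 'k1': -0.12013016392631869, 'position': array([ 0.13670027, -0.51977594,  0.65868709]), 'attitude': array([-2.1654042 ,  0.87577386, -0.40604954])}
wrist {'vfov': 64.49981599545598, 'cx': 318.91701862336794, 'cy': 240.62989549521797, 'k1': -0.025239115259638997, 'tool_from_camera': array([[-1.09071246e-03, -9.48143474e-01, -3.17840783e-01,
         8.15664924e-02],
       [ 9.99999119e-01, -7.93661923e-04, -1.06407403e-03,
        -5.02294018e-04],
       [ 7.56636723e-04, -3.17841664e-01,  9.48143504e-01,
        -1.75506326e-01],
       [ 0.00000000e+00,  0.00000000e+00,  0.00000000e+00,
         1.00000000e+00]])}
{'clock': 0.1, 'joint_pos': array([-8.51891338e-01,  3.59283265e-01,  1.11403960e-02, -2.95706228e-04,
       -1.22410116e+00, -2.88092998e-01]), 'qvel': array([ 0.00055192, -0.00089541,  0.00400196, -0.00035382, -0.00099567,
       -0.00055683]), 'tau': array([-2.55400126e-03, -5.84766984e+01,  2.94107956e+01,  6.95465684e+00,
       -3.20511404e-03,  3.44960165e-05]), 'eef_pos': array([ 0.28164571, -0.61290206,  0.19867603]), 'eef_rot': array([ 6.71244882e-01, -3.06857808e+00, -2.20223594e-03]), 'force': array([-0.76301038, -0.45436563, -0.01998006]), 'moment': array([-0.02790887,  0.02618421, -0.0370727 ]), 'gripper_width': 0.0851698651077832}
```

View pics/scene0.png

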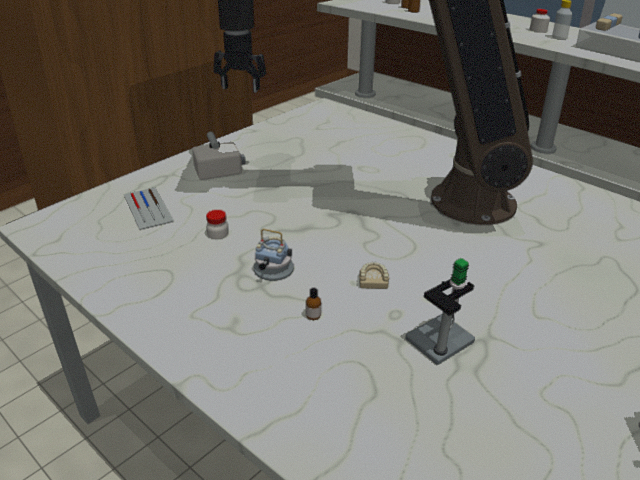

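View pics/side0.png

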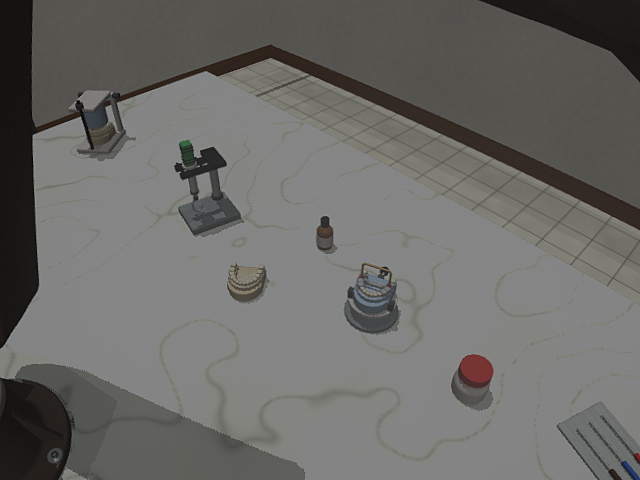

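View pics/wrist0.png

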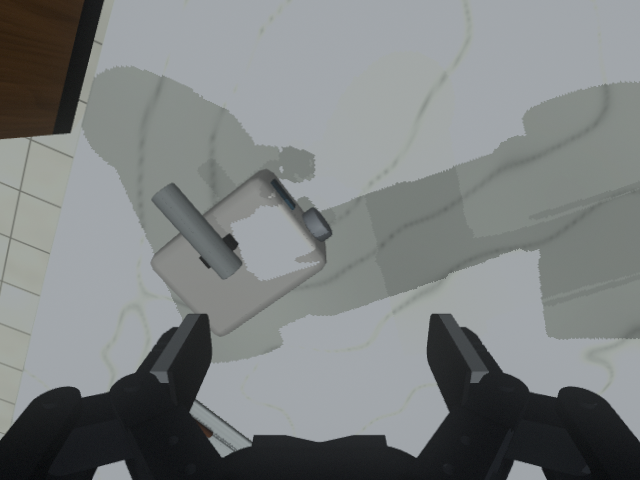

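The scene view shows the gauge's green grip at about (460,270), the bail at (271,237), the jar at (217,224), the dropper at (314,305) and the cast at (374,277). In the side view they are at (187,153), (377,268), (472,380), (325,233) and (246,280). I'll zoom in next.

```bash
python3 - <<'E'
import cv2,numpy as np
a=cv2.imread('pics/scene0.png');b=cv2.imread('pics/side0.png')
def c(im,x,y,w,h): return cv2.resize(im[y:y+h,x:x+w],(400,300),interpolation=cv2.INTER_CUBIC)
o=np.vstack([np.hstack([c(a,400,250,100,75*1),c(a,232,220,80,60)]),np.hstack([c(b,160,130,100,75),c(b,330,250,100,75)])])
o=np.clip(o*1.5,0,255).astype('uint8')
cv2.imwrite('pics/z0.png',o)
E
```

```text
(no output)
```

View pics/z0.png

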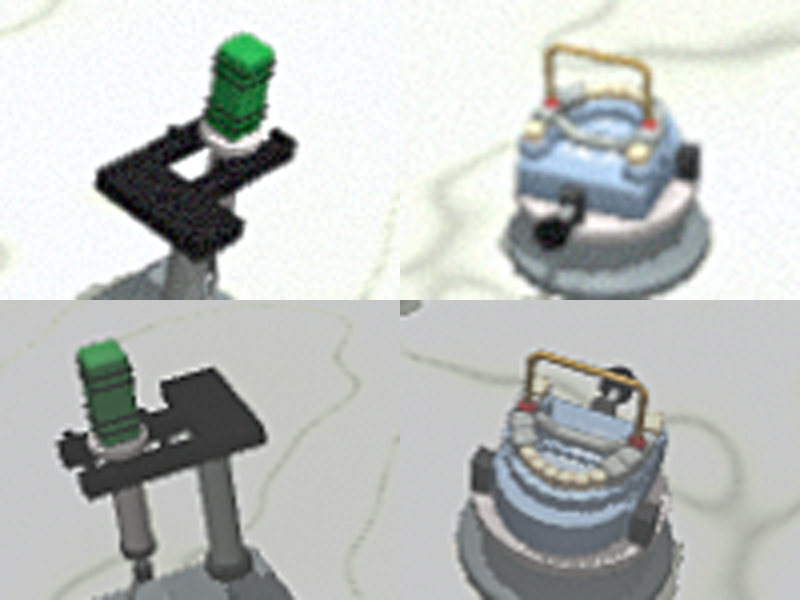

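```bash
cat >> h.py <<'E'
def ray(n,uv,o=None):
    c=imaging.get_calibration(n); f=240/np.tan(np.radians(c['vfov'])/2)
    K=np.array([[f,0,c['cx']],[0,f,c['cy']],[0,0,1]])
    p=cv2.undistortPoints(np.array(uv,float).reshape(1,1,2),K,np.array([c['k1'],0,0,0,0.]),).ravel()
    d=np.array([p[0],p[1],1.])
    if n=='wrist':
        T=c['tool_from_camera']; Rt=R.from_rotvec(o['eef_rot'])
        P=Rt.apply(T[:3,3])+o['eef_pos']; d=Rt.apply(T[:3,:3]@d)
    else: P=np.array(c['position']); d=R.from_rotvec(c['attitude']).apply(d)
    return P,d/np.linalg.norm(d)
def plane(n,uv,z,o=None):
    P,d=ray(n,uv,o); return P+d*(z-P[2])/d[2]
def tri(rays):
    A=sum(np.eye(3)-np.outer(d,d) for P,d in rays); b=sum((np.eye(3)-np.outer(d,d))@P for P,d in rays)
    x=np.linalg.solve(A,b); return x,[round(1000*np.linalg.norm((np.eye(3)-np.outer(d,d))@(x-P)),1) for P,d in rays]
E
python3 - <<'E'
from h import *
np.set_printoptions(precision=4,suppress=True)
g={}
for n in('scene','side'):
    im=cv2.imread(f'pics/{n}0.png').astype(int); m=((im[...,1]-im[...,2]>25)&(im[...,1]-im[...,0]>15)).astype('uint8')
    k,l,s,c=cv2.connectedComponentsWithStats(m); i=1+np.argmax(s[1:,4]); print(n,s[i],c[i])
    x,y,w,h,_=s[i]; g[n]=c[i]
print('grip',tri([ray(n,g[n]) for n in g]))
P1=lambda q:(400+q[0]/4,250+q[1]/4);P2=lambda q:(232+(q[0]-400)/5,220+q[1]/5)
P3=lambda q:(160+q[0]/4,130+(q[1]-300)/4);P4=lambda q:(330+(q[0]-400)/4,250+(q[1]-300)/4)
for a,b in[((550,47),(533,356)),((648,66),(645,384))]:
    print('bail end',plane('scene',P2(a),.104),plane('side',P4(b),.104),tri([ray('scene',P2(a)),ray('side',P4(b))]))
print('fork scene', [plane('scene',P1(q),.13) for q in((97,178),(200,255-12),(243,222))])
print('fork scene tips',plane('scene',P1((283,132)),.13),plane('scene',P1((295,145)),.13))
print('fork side',[plane('side',P3(q),.13) for q in((212,369),(266,434),(215,460))], 'tip',plane('side',P3((82,478)),.13))
for nm,a,b,z in(('cast',(374,280),(246,282),.017),('drop',(314,306),(325,235),.034),('jar',(217,225),(472,381),.029)):
    print(nm,plane('scene',a,z),plane('side',b,z))
E
```

```text
scene [452 258  17  27 268] [459.8507 270.3619]
side [180 140  11   7  56] [184.8036 143.1964]
grip (array([0.5208, 0.2283, 0.1725]), [np.float64(4.5), np.float64(4.5)])
bail end [ 0.5966 -0.2066  0.104 ] [ 0.578  -0.1678  0.104 ] (array([ 0.5898, -0.1841,  0.1089]), [np.float64(20.3), np.float64(20.3)])
bail end [ 0.5787 -0.1647  0.104 ] [ 0.5981 -0.2085  0.104 ] (array([ 0.5851, -0.1902,  0.099 ]), [np.float64(22.7), np.float64(22.7)])
fork scene [array([0.5782, 0.1912, 0.13  ]), array([0.5859, 0.2488, 0.13  ]), array([0.5611, 0.2558, 0.13  ])]
fork scene tips [0.4922 0.2374 0.13  ] [0.4971 0.2463 0.13  ]
fork side [array([0.5856, 0.2465, 0.13  ]), array([0.5702, 0.1793, 0.13  ]), array([0.5398, 0.178 , 0.13  ])] tip [0.4863 0.2093 0.13  ]
cast [0.4824 0.0168 0.017 ] [ 0.4651 -0.0008  0.017 ]
drop [ 0.6485 -0.0083  0.034 ] [ 0.639  -0.0211  0.034 ]
jar [ 0.5781 -0.3894  0.029 ] [ 0.5729 -0.3948  0.029 ]
```

```bash
python3 -m crank '2.9 4.2 1.3 0 0 0.09 1;2.9 4.2 1.3 0 0 0.09 1;2.9 4.2 1.3 0 0 0.09 1;2.9 4.2 1.3 0 0 0.09 1;2.9 4.2 1.3 0 0 0.09 1;2.9 4.2 1.3 0 0 0.09 1;2.9 4.2 1.3 0 0 0.09 1;2.9 4.2 1.3 0 0 0.09 1;2.9 4.2 1.3 0 0 0.09 1;2.9 4.2 1.3 0 0 0.09 1;0 0 0 0 0 0 1;0 0 0 0 0 0 1'
python3 - <<'E'
from h import *
o,_=snap('wrist','w1');print(o['eef_pos'],o['eef_rot'],o['joint_pos'],o['clock'])
print(np.degrees(R.from_rotvec(o['eef_rot']).as_euler('ZYX')))
E
```

```text
clock: 1.65
eef_pos: [0.5717, -0.193, 0.329]
eef_rot: [1.94, -2.471, -0.001]
force: [0.0, -0.9, -0.4]
gripper_width: 0.0857
[ 0.57166634 -0.19304529  0.32900956] [ 1.93951336e+00 -2.47064174e+00 -1.03434587e-03] [-2.27705792e-03  1.87643477e-01  6.71982331e-02 -1.41530733e-04
 -1.45123644e+00 -2.37417588e-01] 1.65
[-1.03734461e+02 -4.10619499e-03  1.79948802e+02]
```

View pics/w1.png

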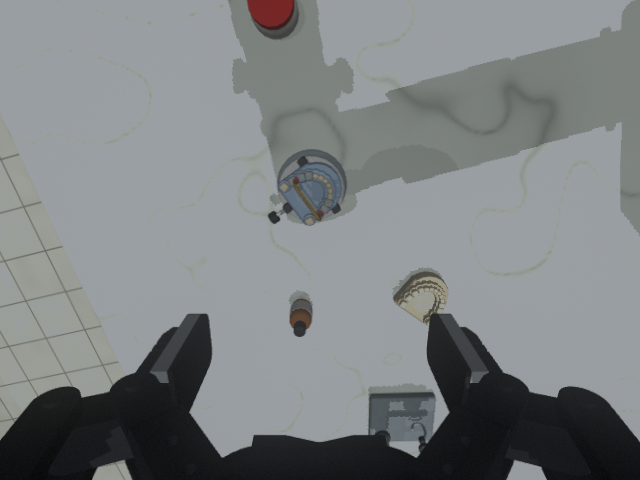

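The wrist view shows the bail bar as a brass line from about (294,183) to (320,215), and the stand's foot at (402,415). I'll measure the bail by its colour.

```bash
python3 - <<'E'
from h import *
np.set_printoptions(precision=4,suppress=True)
o=env.get_obs()
im=cv2.imread('pics/w1.png'); c=im[140:235,260:355]; cv2.imwrite('pics/w1z.png',cv2.resize(c,None,fx=6,fy=6,interpolation=cv2.INTER_CUBIC))
h=im.astype(int); m=((h[...,2]-h[...,0]>35)&(h[...,2]-h[...,1]>8)&(h[...,2]-h[...,1]<60)).astype('uint8'); m[:150]=0;m[235:]=0;m[:,:260]=0;m[:,355:]=0
k,l,s,ce=cv2.connectedComponentsWithStats(m)
for i in range(1,k):
  if s[i,4]>15:
    print(s[i],ce[i])
    pts=np.argwhere(l==i)[:,::-1].astype(np.float32); print(cv2.minAreaRect(pts))
for q in((294,183),(320,215)): print(plane('wrist',q,.104,o))
E
```

```text
[294 184  28  35  86] [307.0814 202.686 ]
((305.7406005859375, 201.24984741210938), (41.13829040527344, 7.069809913635254), 46.0809211730957)
[ 0.5945 -0.212   0.104 ]
[ 0.5761 -0.1715  0.104 ]
```

View pics/w1z.png

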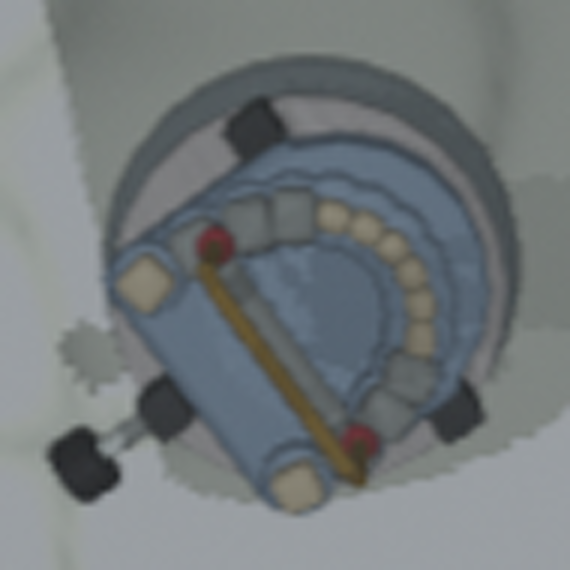

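```bash
python3 - <<'E'
from h import *
o=env.get_obs()
a,b=[plane('wrist',q,.104,o) for q in((294.5,184.5),(318.6,219.3))]
print(a,b,(a+b)/2,np.linalg.norm(a-b),np.degrees(np.arctan2(*(b-a)[[1,0]]))-90)
E
python3 -m crank '-0.9 4.6 0 0 0 0.03 1;-0.9 4.6 0 0 0 0.02 1;-0.9 4.6 0 0 0 0 1;-0.9 4.6 0 0 0 0 1;-0.9 4.6 0 0 0 0 1;-0.9 4.6 0 0 0 0 1;0 4 0 0 0 0 1;0 4 0 0 0 0 1;0 0 0 0 0 0 1;0 0 0 0 0 0 1'
python3 - <<'E'
from h import *
o,_=snap('wrist','w2');print(o['eef_pos'],o['clock'])
print(np.degrees(R.from_rotvec(o['eef_rot']).as_euler('ZYX')))
E
```

```text
[ 0.59437986 -0.2103243   0.104     ] [ 0.57874924 -0.16717436  0.104     ] [ 0.58656455 -0.18874933  0.104     ] 0.04589372171540189 19.91240084207284
clock: 2.95
eef_pos: [0.5178, 0.1617, 0.3293]
eef_rot: [1.999, -2.423, 0.0]
force: [0.7, -0.7, -0.2]
gripper_width: 0.085
[0.51776061 0.16168714 0.32933428] 2.95
[-1.00937713e+02 -2.79524935e-02  1.79983909e+02]
```

View pics/w2.png

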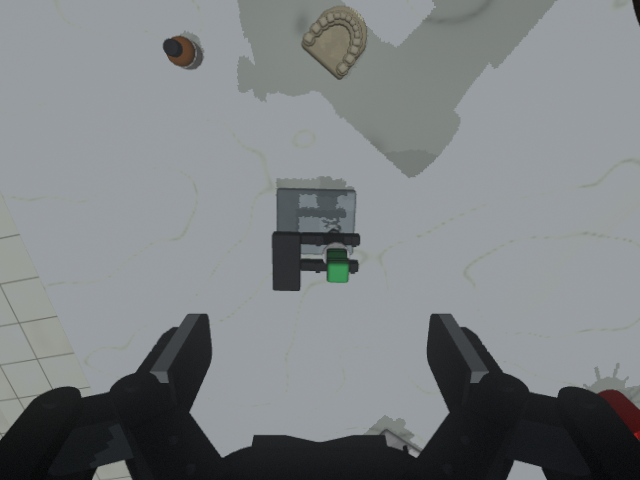

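The wrist view shows the fork prongs running along the image rows at about y=240 and y=266, open to the right. The grip's top is at about (338,271).

```bash
python3 - <<'E'
from h import *
o=env.get_obs()
im=cv2.imread('pics/w2.png'); c=im[180:300,260:380]; cv2.imwrite('pics/w2z.png',cv2.resize(c,None,fx=5,fy=5,interpolation=cv2.INTER_CUBIC))
E
```

```text
(no output)
```

View pics/w2z.png

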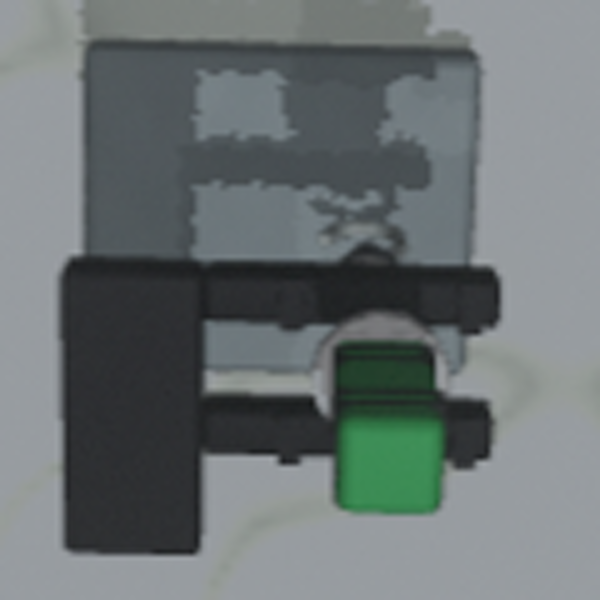

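```bash
python3 - <<'E'
from h import *
o=env.get_obs()
p=lambda x,y,z:plane('wrist',(260+x/5,180+y/5),z,o)
print('grip',p(390.5,463.5,.182), 'w',np.linalg.norm(p(338,460,.182)-p(443,460,.182)))
for a,b,z in(((65,265),(500,270),.13),((88,45),(478,55),.012)):
    d=p(*a,z)-p(*b,z); print(np.degrees(np.arctan2(d[1],d[0])))
m=cv2.imread('pics/side0.png')
print('side top', plane('side',(185.5,143),.182), 'scene', plane('scene',(461,260.5),.182))
E
```

```text
grip [0.51206773 0.2207869  0.182     ] w 0.01934233292803228
-11.709851051680017
-12.508447327554467
side top [0.51349482 0.21932612 0.182     ] scene [0.51116383 0.21866602 0.182     ]
```

```bash
python3 -m crank '-0.3 2.9 -2 0 0 0 1;-0.3 2.9 -2 0 0 0 1;0 0 -4 0 0 0 1;0 0 -4 0 0 0 1;0 0 -3 0 0 0 1;0 0 0 0 0 0 1;0 0 0 0 0 0 1' 50
python3 - <<'E'
from h import *
o,_=snap('wrist','w3');print(o['eef_pos'],o['clock'])
E
```

```text
clock: 3.88
eef_pos: [0.5128, 0.2204, 0.181]
eef_rot: [-1.999, 2.422, -0.001]
force: [0.3, -0.7, 0.1]
gripper_width: 0.0852
[0.51282081 0.22035337 0.18103413] 3.875
```

View pics/w3.png

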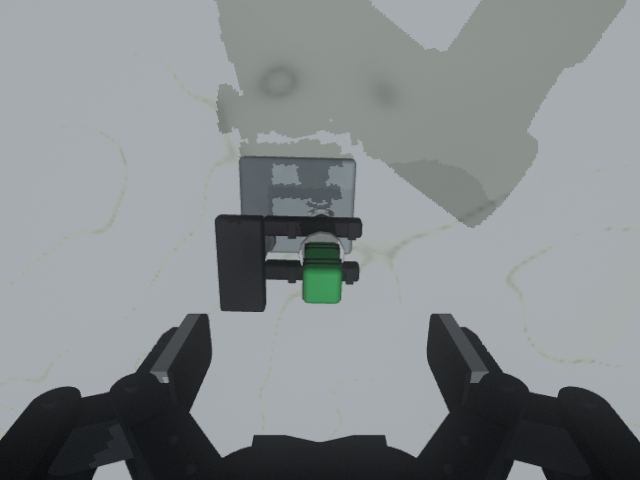

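```bash
python3 - <<'E'
from h import *
o=env.get_obs()
print(plane('wrist',(322.5,285),.182,o), o['eef_pos'])
E
```

```text
[0.51180513 0.22096907 0.182     ] [0.51296407 0.22070528 0.18133245]
```

Close enough: the grip's top centre at pixel (322,285) agrees with the TCP to about 1 mm. I'll descend and grip.

```bash
python3 -m crank '-0.1 0 -1.8 0 0 0 1;0 0 -1.8 0 0 0 1;0 0 0 0 0 0 1;0 0 0 0 0 0 -1;0 0 0 0 0 0 -1;0 0 0 0 0 0 -1;0 0 0 0 0 0 -1;0 0 0 0 0 0 -1;0 0 0 0 0 0 -1;0 0 0 0 0 0 -1;0 0 0 0 0 0 -1' 60
python3 - <<'E'
from h import *
o,_=snap('wrist','w4');print(o['force'],o['eef_pos'],o['clock'])
E
```

```text
clock: 5.3
eef_pos: [0.5112, 0.2208, 0.1441]
eef_rot: [-2.001, 2.421, -0.001]
force: [-1.0, -1.0, 5.7]
gripper_width: 0.0177
[-0.9840186  -0.99414732  5.7166849 ] [0.51120562 0.22082182 0.14411815] 5.3
```

View pics/w4.png

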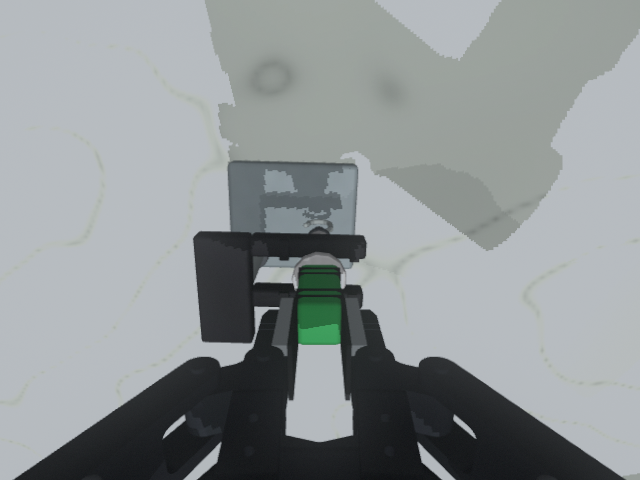

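The grip is square between the pads. I'll lift straight up.

```bash
python3 -m crank '0 0 1 0 0 0 -1;0 0 2 0 0 0 -1;0 0 3 0 0 0 -1;0 0 4 0 0 0 -1;0 0 4 0 0 0 -1;0 0 3 0 0 0 -1;0 0 0 0 0 0 -1;0 0 0 0 0 0 -1'
python3 - <<'E'
from h import *
o,_=snap('wrist','w5');print(o['force'],o['eef_pos'],o['clock'])
snap('scene','s5');snap('side','d5')
a=cv2.imread('pics/s5.png');b=cv2.imread('pics/d5.png');w=cv2.imread('pics/w5.png')
cv2.imwrite('pics/z5.png',np.hstack([cv2.resize(a[170:330,420:520],(375,600)),cv2.resize(b[30:190,140:240],(375,600))]))
E
```

```text
clock: 6.35
eef_pos: [0.5102, 0.2205, 0.3127]
eef_rot: [2.0, -2.421, -0.001]
force: [-0.3, -0.5, -2.0]
gripper_width: 0.0178
[-0.28921576 -0.49497245 -2.03524618] [0.5102252  0.22053717 0.31266066] 6.35
```

View pics/w5.png

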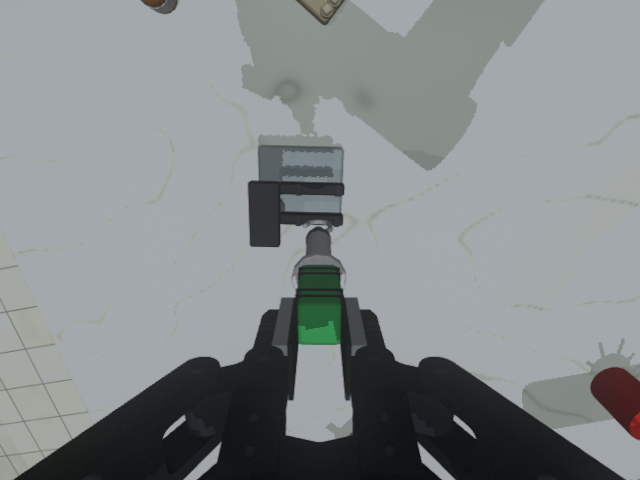

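View pics/z5.png

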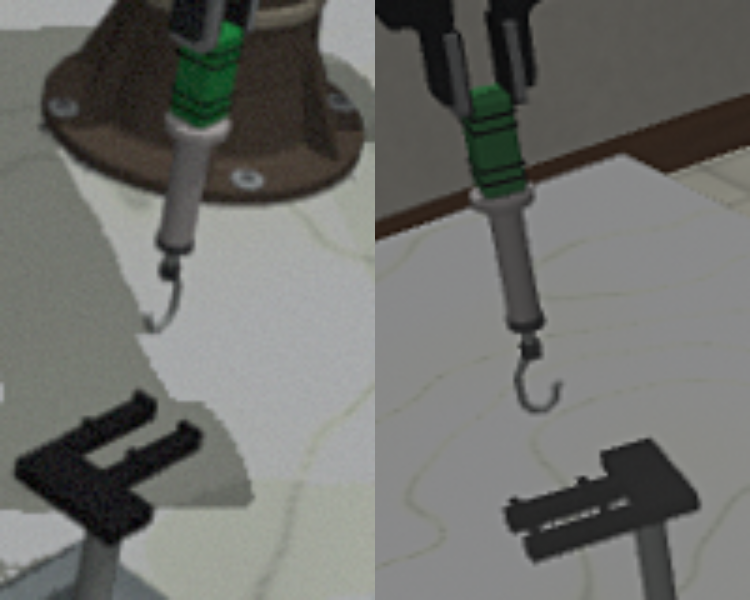

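```bash
python3 - <<'E'
from h import *
np.set_printoptions(precision=4,suppress=True)
S=lambda x,y:ray('scene',(420+x/3.75,170+y/3.75)); D=lambda x,y:ray('side',(140+x/3.75-100,30+y/3.75))
print('hook low',tri([S(158,328),D(540,408)]))
print('mouth',tri([S(174,247),D(525,326)]))
print('collar',tri([S(198,128),D(501,195)]))
o=env.get_obs();print(o['eef_pos'],np.degrees(R.from_rotvec(o['eef_rot']).as_euler('ZYX')))
E
```

```text
hook low (array([0.5129, 0.2206, 0.1905]), [np.float64(0.1), np.float64(0.1)])
mouth (array([0.5123, 0.2205, 0.2357]), [np.float64(0.4), np.float64(0.4)])
collar (array([0.5137, 0.2226, 0.3006]), [np.float64(0.1), np.float64(0.1)])
[0.5103 0.2204 0.3123] [-100.8872   -0.0926  179.9108]
```

The gauge hangs upright, out of the stand, with the rod home. Next I carry it high to in front of the bail, turning it by about 33°.

```bash
python3 -m crank '0.1 -1.5 0 0 0 0.03 -1;0.3 -3 0 0 0 0.06 -1;0.3 -4.5 0 0 0 0.06 -1;0.3 -5 0 0 0 0.06 -1;0.3 -5 0 0 0 0.06 -1;0.3 -5 0 0 0 0.06 -1;0.3 -5 0 0 0 0.06 -1;0.3 -5 0 0 0 0.06 -1;0.3 -4.5 0 0 0 0.06 -1;0.3 -3 0 0 0 0.06 -1;0.3 -1.2 0 0 0 0 -1;0 0 0 0 0 0 -1'
python3 - <<'E'
from h import *
o,_=snap('wrist','w6');print(o['force'],o['eef_pos'],o['clock'],np.degrees(R.from_rotvec(o['eef_rot']).as_euler('ZYX')))
snap('scene','s6');snap('side','d6')
a=cv2.imread('pics/s6.png');b=cv2.imread('pics/d6.png')
cv2.imwrite('pics/z6.png',np.hstack([cv2.resize(a[150:300,215:315],(400,600)),cv2.resize(b[180:330,330:430],(400,600))]))
E
```

```text
clock: 8.0
eef_pos: [0.5417, -0.2067, 0.3126]
eef_rot: [2.599, -1.764, -0.002]
force: [0.4, -0.2, -1.9]
gripper_width: 0.0176
[ 0.363097   -0.15938146 -1.9099557 ] [ 0.54173138 -0.20666765  0.31260326] 8.0 [-6.83525788e+01  4.48776499e-02  1.79925406e+02]
```

View pics/w6.png

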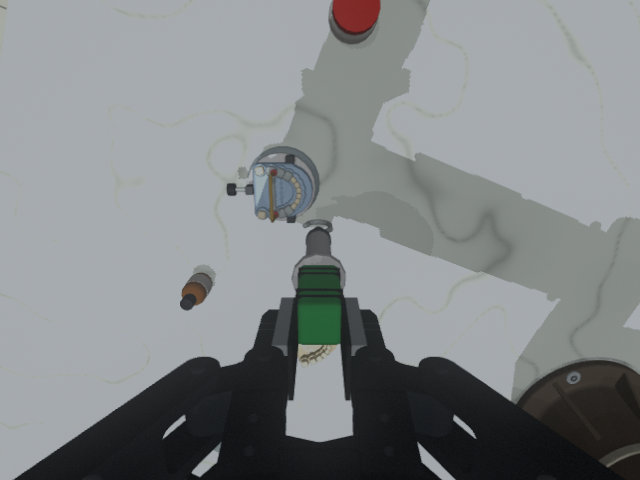

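View pics/z6.png

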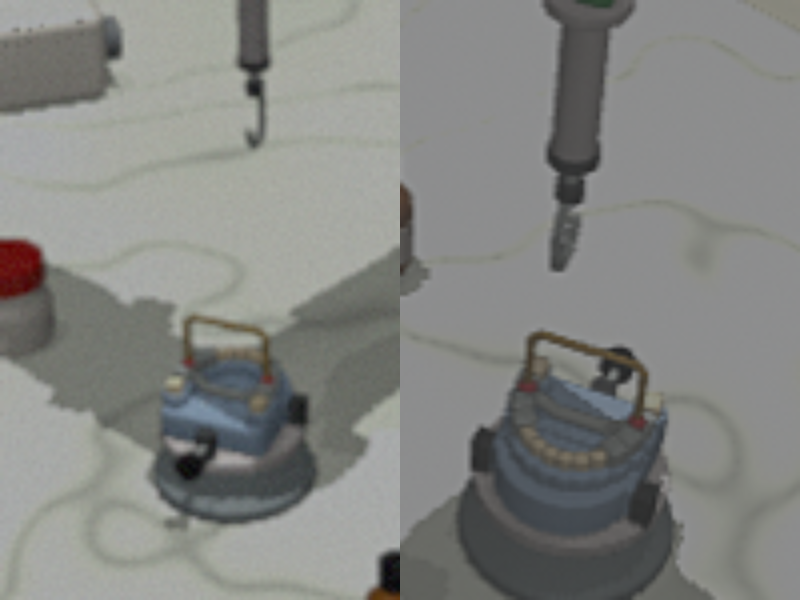

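```bash
python3 - <<'E'
import cv2
im=cv2.imread('pics/w6.png'); cv2.imwrite('pics/w6z.png',cv2.resize(im[150:250,240:340],None,fx=6,fy=6,interpolation=cv2.INTER_CUBIC))
E
```

```text
(no output)
```

View pics/w6z.png

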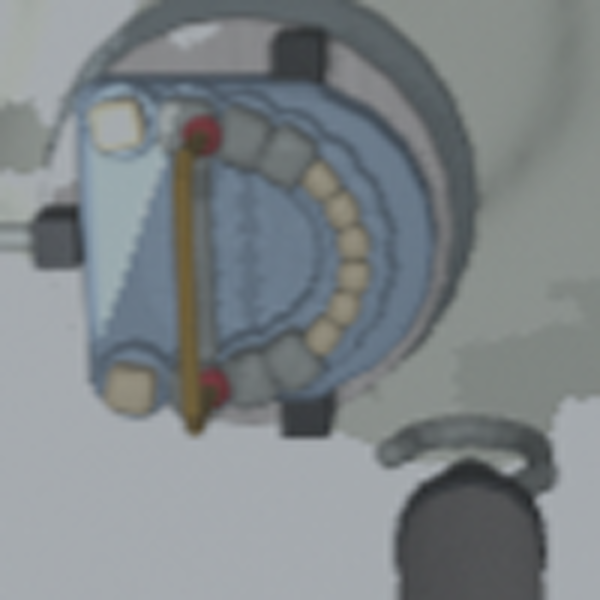

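```bash
python3 - <<'E'
from h import *
np.set_printoptions(precision=4,suppress=True)
o=env.get_obs()
p=lambda x,y,z:plane('wrist',(240+x/6,150+y/6),z,o)
a,b=p(184,152,.104),p(193,424,.104); d=b-a
print(a,b,(a+b)/2,np.linalg.norm(d),'bail yaw',np.degrees(np.arctan2(d[1],d[0]))-90)
print('hook bottom mid',p(470,432,.191),'tip',p(395,455,.206), p(540,480,.20))
S=lambda x,y:('scene',(215+x/4,150+y/4)); D=lambda x,y:('side',(330+(x-400)/4,180+y/4))
s=[plane(*S(187,319),.104),plane(*S(268,334),.104)];e=[plane(*D(533,338),.104),plane(*D(645,367),.104)]
print(s,np.mean(s,0),e,np.mean(e,0))
print('hook low',tri([ray(*S(254,146)),ray(*D(558,268))]), o['eef_pos'])
E
```

```text
[ 0.5959 -0.2088  0.104 ] [ 0.5786 -0.1646  0.104 ] [ 0.5873 -0.1867  0.104 ] 0.04746481375169378 bail yaw 21.358930592288928
hook bottom mid [ 0.542  -0.2039  0.191 ] tip [ 0.5514 -0.2014  0.206 ] [ 0.5319 -0.2036  0.2   ]
[array([ 0.5979, -0.206 ,  0.104 ]), array([ 0.579 , -0.1632,  0.104 ])] [ 0.5884 -0.1846  0.104 ] [array([ 0.5772, -0.1686,  0.104 ]), array([ 0.5968, -0.2095,  0.104 ])] [ 0.587 -0.189  0.104]
hook low (array([ 0.5428, -0.2052,  0.1881]), [np.float64(0.9), np.float64(0.9)]) [ 0.5418 -0.2055  0.3134]
```

```bash
python3 -m crank '0 0 -2 0 0 0 -1;0 0 -3 0 0 0 -1;0 0 -3 0 0 0 -1;0 0 -2 0 0 0 -1;0 0 -0.8 0 0 0 -1;0 0 0 0 0 0 -1;0 0 0 0 0 0 -1'
python3 - <<'E'
from h import *
o,_=snap('wrist','w7');print(o['force'],o['eef_pos'],o['clock'],np.degrees(R.from_rotvec(o['eef_rot']).as_euler('ZYX')))
snap('scene','s7');snap('side','d7')
w=cv2.imread('pics/w7.png')
a=cv2.imread('pics/s7.png');b=cv2.imread('pics/d7.png')
cv2.imwrite('pics/z7.png',np.hstack([cv2.resize(x,(400,600),interpolation=cv2.INTER_CUBIC) for x in (a[190:280,240:300],b[230:320,350:410])]))
cv2.imwrite('pics/w7z.png',cv2.resize(w[130:270,220:360],None,fx=4,fy=4,interpolation=cv2.INTER_CUBIC))
E
```

```text
clock: 9.02
eef_pos: [0.5425, -0.2062, 0.2066]
eef_rot: [-2.601, 1.761, -0.002]
force: [-1.0, 0.5, -1.6]
gripper_width: 0.0176
[-0.97904486  0.49404377 -1.62792441] [ 0.54250119 -0.20620695  0.20662262] 9.025 [-6.82017230e+01 -5.33757335e-02 -1.79920799e+02]
```

View pics/w7z.png

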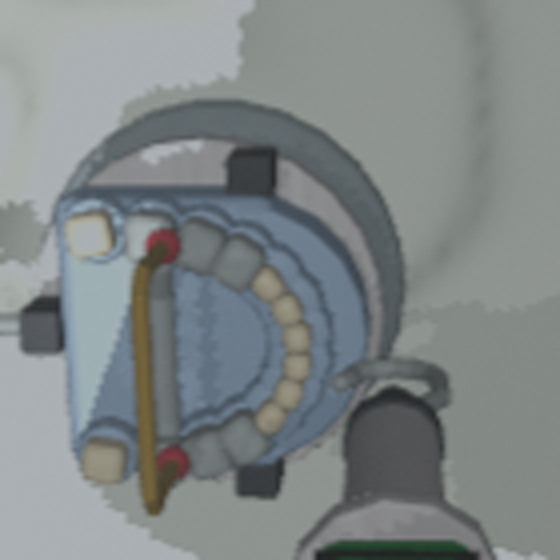

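View pics/z7.png

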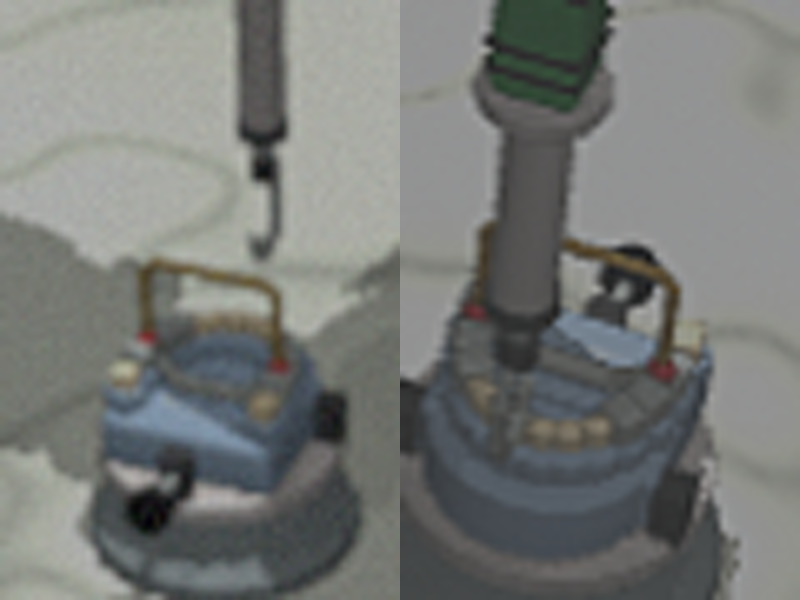

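```bash
python3 - <<'E'
from h import *
np.set_printoptions(precision=4,suppress=True)
o=env.get_obs()
k=20/3
S=lambda x,y:ray('scene',(240+x/k,190+y/k)); D=lambda x,y:ray('side',(350+(x-400)/k,230+y/k)); W=lambda x,y:ray('wrist',(220+x/4,130+y/4),o)
print('low',tri([S(262,256),D(501,458)]),tri([S(262,256),D(501,458),W(398,363)]))
A=tri([S(149,265),D(670,286-10),W(146,265)]) 
for nm,s,d,w in(('-y',(149,266),(668,280),(143,262)),('+y',(276,288),(487,231),(152,506))):
    print(nm,tri([S(*s),W(*w)]),plane('wrist',(220+w[0]/4,130+w[1]/4),.104,o))
print(o['eef_pos'])
E
```

```text
low (array([ 0.543 , -0.2068,  0.0812]), [np.float64(0.8), np.float64(0.8)]) (array([ 0.5426, -0.2063,  0.0814]), [np.float64(1.4), np.float64(0.4), np.float64(1.1)])
-y (array([ 0.5946, -0.2099,  0.1   ]), [np.float64(1.4), np.float64(1.4)]) [ 0.5953 -0.2118  0.104 ]
+y (array([ 0.5781, -0.1661,  0.103 ]), [np.float64(0.1), np.float64(0.1)]) [ 0.5782 -0.1666  0.104 ]
[ 0.5423 -0.2064  0.2063]
```

Measurements agree: the hook's underside is at z=0.081, and the bar centre is about 19 mm above the seat. The hook needs to advance about 48 mm along the bail's +x.

```bash
python3 -m crank '0.5 0.2 0 0 0 0 -1;0.9 0.37 0 0 0 0 -1;0.9 0.37 0 0 0 0 -1;0.9 0.37 0 0 0 0 -1;0.8 0.34 0 0 0 0 -1;0.45 0.2 0 0 0 0 -1;0 0 0 0 0 0 -1;0 0 0 0 0 0 -1'
python3 - <<'E'
from h import *
o,_=snap('wrist','w8');print(o['force'],o['eef_pos'],o['clock'],np.degrees(R.from_rotvec(o['eef_rot']).as_euler('ZYX')))
snap('scene','s8');snap('side','d8')
w=cv2.imread('pics/w8.png')
a=cv2.imread('pics/s8.png');b=cv2.imread('pics/d8.png')
cv2.imwrite('pics/z8.png',np.hstack([cv2.resize(x,(400,600),interpolation=cv2.INTER_CUBIC) for x in (a[190:280,240:300],b[230:320,350:410])]))
cv2.imwrite('pics/w8z.png',cv2.resize(w[130:270,250:390],None,fx=4,fy=4,interpolation=cv2.INTER_CUBIC))
E
```

```text
clock: 10.18
eef_pos: [0.5862, -0.1879, 0.2055]
eef_rot: [2.601, -1.762, -0.0]
force: [-1.0, 0.2, -1.0]
gripper_width: 0.0175
[-1.02403684  0.24590945 -1.02181633] [ 0.58615452 -0.18786068  0.20553823] 10.175 [-6.82298185e+01  2.33375400e-03  1.79996225e+02]
```

View pics/w8z.png

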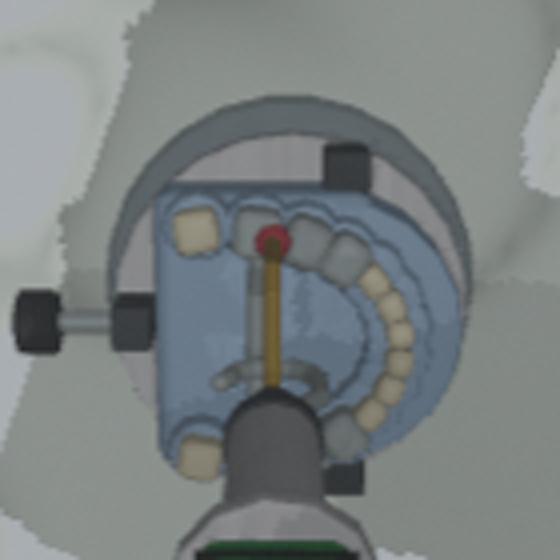

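View pics/z8.png

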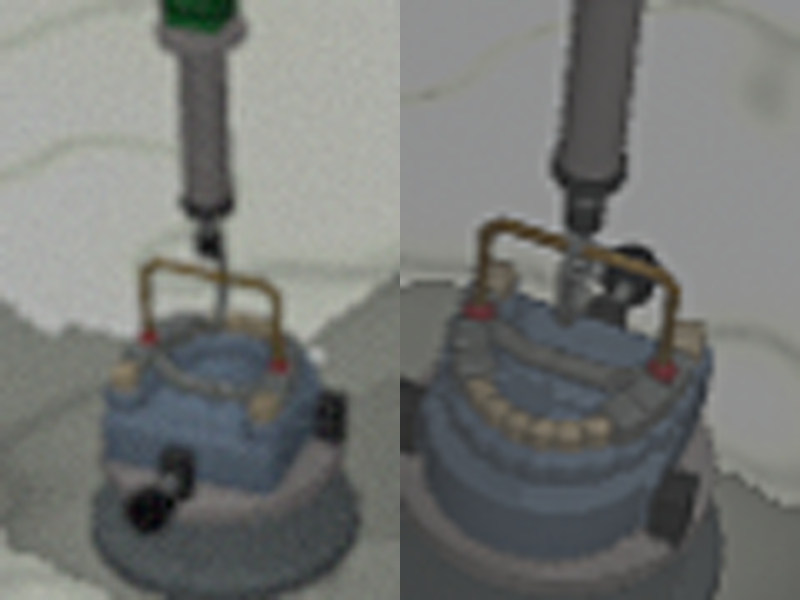

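The wrist view shows the bar (column 272) between the hook's tip (225) and shank (318), so the bail is inside the hook. The side view shows the hook close to mid-bar. I'll raise to first contact.

```bash
python3 -m crank '0 0 0.4 0 0 0 -1;0 0 0.5 0 0 0 -1;0 0 0.5 0 0 0 -1;0 0 0.4 0 0 0 -1;0 0 0.3 0 0 0 -1;0 0 0.2 0 0 0 -1;0 0 0 0 0 0 -1;0 0 0 0 0 0 -1'
python3 - <<'E'
from h import *
o,_=snap('wrist','w9');print(o['force'],o['eef_pos'],o['clock'],np.degrees(R.from_rotvec(o['eef_rot']).as_euler('ZYX')))
snap('scene','s9');snap('side','d9')
w=cv2.imread('pics/w9.png')
a=cv2.imread('pics/s9.png');b=cv2.imread('pics/d9.png')
cv2.imwrite('pics/z9.png',np.hstack([cv2.resize(x,(400,600),interpolation=cv2.INTER_CUBIC) for x in (a[190:280,240:300],b[210:300,350:410])]))
E
```

```text
clock: 11.32
eef_pos: [0.5863, -0.1878, 0.2283]
eef_rot: [2.601, -1.762, -0.001]
force: [0.4, 0.7, -2.7]
gripper_width: 0.0176
[ 0.42580101  0.70973886 -2.74335755] [ 0.58625917 -0.18776505  0.22825953] 11.325 [-6.82305018e+01  1.25698378e-02  1.79984585e+02]
```

View pics/z9.png

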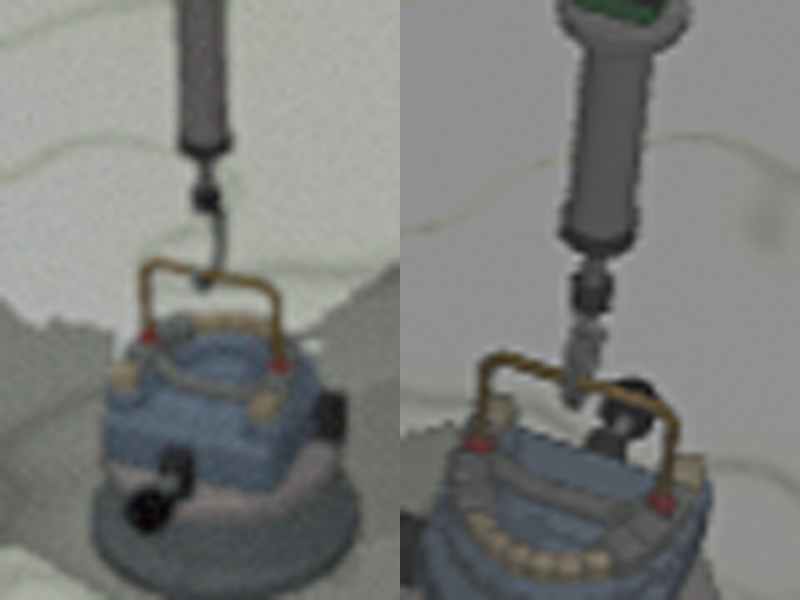

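The hook has caught the bail and the rod gap is widening, with the rod about 5 mm out. I'll pull slowly to roughly 25 mm and check.

```bash
python3 -m crank '0 0 0.2 0 0 0 -1;0 0 0.2 0 0 0 -1;0 0 0.2 0 0 0 -1;0 0 0.2 0 0 0 -1;0 0 0.2 0 0 0 -1;0 0 0.2 0 0 0 -1;0 0 0.2 0 0 0 -1;0 0 0.2 0 0 0 -1;0 0 0.2 0 0 0 -1;0 0 0.1 0 0 0 -1;0 0 0 0 0 0 -1;0 0 0 0 0 0 -1'
python3 - <<'E'
from h import *
F=[]
o,_=snap('wrist','w10');print(o['eef_pos'],o['clock'],np.degrees(R.from_rotvec(o['eef_rot']).as_euler('ZYX')));F.append(o['force'])
o,_=snap('scene','s10');F.append(o['force']);o,_=snap('side','d10');F.append(o['force']);print(np.array(F).round(2))
a=cv2.imread('pics/s10.png');b=cv2.imread('pics/d10.png')
z=np.hstack([cv2.resize(x,(400,600),interpolation=cv2.INTER_CUBIC) for x in (a[180:240,250:290],b[200:275,350:400])])
cv2.imwrite('pics/z10.png',np.clip(z*1.5,0,255).astype('uint8'))
E
```

```text
clock: 12.98
eef_pos: [0.5863, -0.1878, 0.2474]
eef_rot: [2.601, -1.762, -0.0]
force: [0.0, -1.2, -4.5]
gripper_width: 0.0179
[ 0.58630557 -0.18778465  0.24735784] 12.975 [-6.82295706e+01  7.26082444e-03  1.79991716e+02]
[[ 0.01 -1.16 -4.54]
 [ 0.49 -0.09 -5.23]
 [ 0.59 -0.46 -5.16]]
```

View pics/z10.png

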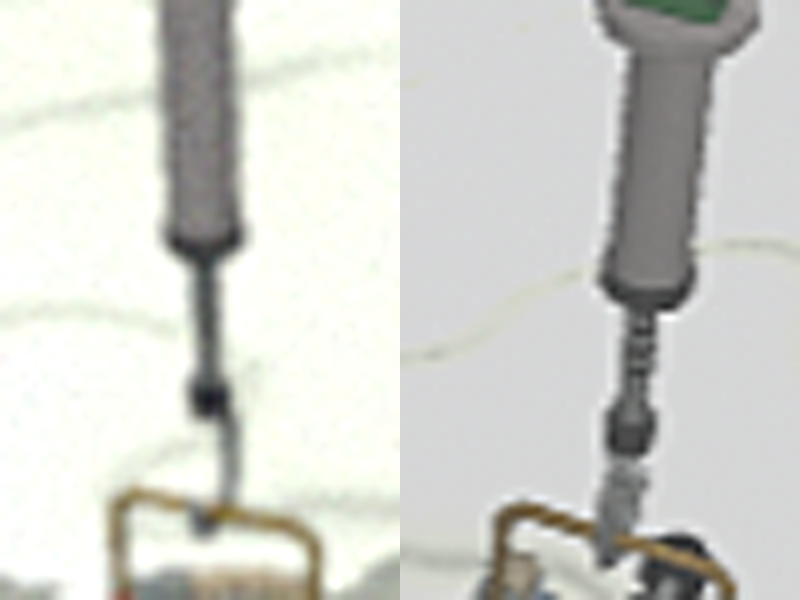

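No red is visible yet on the rod (scene rows 180–240). I'll add 4 mm.

```bash
python3 -m crank '0 0 0.1 0 0 0 -1;0 0 0.1 0 0 0 -1;0 0 0.1 0 0 0 -1;0 0 0.1 0 0 0 -1;0 0 0 0 0 0 -1;0 0 0 0 0 0 -1'
cat > look.py <<'E'
import sys
from h import *
t=sys.argv[1];F=[]
for n in('scene','side','scene','side'):
    o,_=snap(n,n+t); F.append(o['force'])
print(o['eef_pos'],o['clock'],np.mean(F,0).round(2))
a=cv2.imread(f'pics/scene{t}.png');b=cv2.imread(f'pics/side{t}.png')
z=np.hstack([cv2.resize(x,(400,600),interpolation=cv2.INTER_CUBIC) for x in (a[180:240,250:290],b[190:265,350:400])])
cv2.imwrite(f'pics/z{t}.png',np.clip(z*1.5,0,255).astype('uint8'))
E
python3 look.py 11
```

```text
clock: 13.88
eef_pos: [0.5863, -0.1878, 0.2514]
eef_rot: [-2.601, 1.762, 0.0]
force: [0.3, 0.2, -6.1]
gripper_width: 0.0179
[ 0.58634869 -0.18781212  0.25146692] 14.025 [ 0.24  0.16 -6.02]
```

View pics/z11.png

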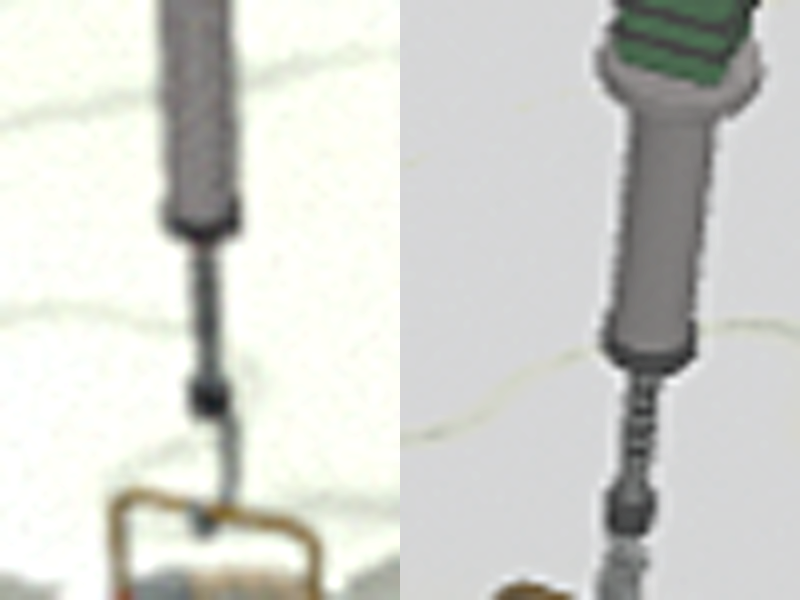

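A hint of red has just appeared under the mouth in the scene view at about (270,204). From that camera the barrel's lip hides about 3.6 mm of rod, so the draw is roughly 29 mm. The height reckoning agrees: TCP 0.2514 minus contact at about 0.2224. I'll add about 1.2 mm.

```bash
python3 -m crank '0 0 0.06 0 0 0 -1;0 0 0.06 0 0 0 -1;0 0 0 0 0 0 -1;0 0 0 0 0 0 -1;0 0 0 0 0 0 -1;0 0 0 0 0 0 -1;0 0 0 0 0 0 -1'
python3 look.py 12
python3 - <<'E'
import cv2,numpy as np
for n in('scene','side'):
  for t in('11','12'):
    im=cv2.imread(f'pics/{n}{t}.png').astype(int)
    x0,x1,y0,y1=(262,280,198,225) if n=='scene' else (370,390,225,256)
    r=(im[...,2]-(im[...,0]+im[...,1])//2)[y0:y1,x0:x1]
    print(n,t,[(y0+i,v) for i,v in enumerate(r.max(1)) if v>12])
E
```

```text
clock: 14.95
eef_pos: [0.5864, -0.1878, 0.2527]
eef_rot: [2.601, -1.762, 0.0]
force: [0.8, -0.6, -5.4]
gripper_width: 0.0176
[ 0.58633585 -0.18781385  0.25267424] 15.1 [ 0.21 -0.23 -6.1 ]
scene 11 []
scene 12 [(203, np.int64(21)), (204, np.int64(32)), (205, np.int64(13))]
side 11 []
side 12 []
```

View pics/z12.png

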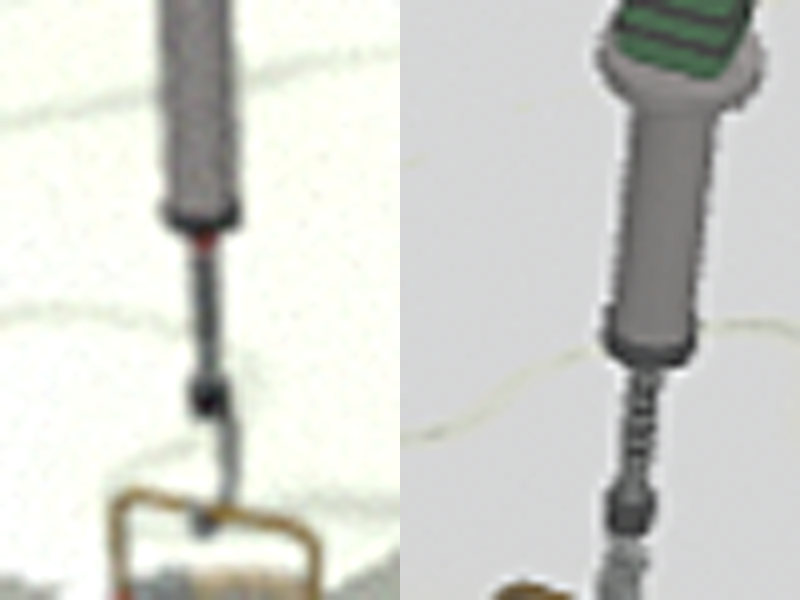

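```bash
python3 - <<'E'
from h import *
ax=np.array([.5875,-.1875])
def zat(n,uv,r):
    P,d=ray(n,uv); u=ax-P[:2]; L=np.linalg.norm(u); u/=L
    t=(L-r)/(d[:2]@u); return P[2]+t*d[2]
S=lambda x,y:(250+x/10,180+y/10);D=lambda x,y:(350+(x-400)/8,190+y/8)
print('scene mouth',zat('scene',S(203,233),8),'bar',zat('scene',S(215,512),0),'red low',zat('scene',S(203,247),2))
print('side mouth',zat('side',D(650,366),8))
b=cv2.imread('pics/side12.png');
print('home chk', [zat('scene',(240+205/6.667,190+213/6.667),8)])
E
```

```text
scene mouth 4.784349663699227 bar 0.10330983612787847 red low 1.3287487457342502
side mouth 7.14478345059271
home chk [np.float64(5.093708123589313)]
```

```bash
python3 - <<'E'
from h import *
ax=np.array([.5875,-.1875])
def zat(n,uv,r):
    P,d=ray(n,uv); u=ax-P[:2]; L=np.linalg.norm(u); u/=L
    t=(L-r/1000)/(d[:2]@u); return round(P[2]+t*d[2],4)
S=lambda x,y:(250+x/10,180+y/10);D=lambda x,y:(350+(x-400)/8,190+y/8)
print('scene mouth',zat('scene',S(203,233),8),'red low',zat('scene',S(203,247),2))
print('side mouth',zat('side',D(650,366),8))
print('home', zat('scene',(240+205/6.667,190+215/6.667),8),zat('side',(350+185/6.667,230+186/6.667),8))
E
```

```text
scene mouth 0.1773 red low 0.1705
side mouth 0.1774
home 0.131 0.1324
```

All draw estimates fall between 29 and 31.8 mm. A quick check on the bystanders and steadiness, then I'll hand in.

```bash
python3 - <<'E'
from h import *
for n,bs in(('scene',dict(jar=(200,205,235,242),cast=(355,258,395,293),drop=(302,286,325,322))),('side',dict(jar=(448,350,498,410),cast=(224,258,270,302),drop=(312,213,338,253)))):
    a=cv2.imread(f'pics/{n}0.png',0);b=cv2.imread(f'pics/{n}12.png',0)
    for k,(x0,y0,x1,y1) in bs.items():
        print(n,k,cv2.phaseCorrelate(np.float32(a[y0:y1,x0:x1]),np.float32(b[y0:y1,x0:x1])))
o=env.get_obs();print(o['eef_pos'],o['clock'],np.abs(o['qvel']).max(),o['gripper_width'])
print(env.sign_off())
E
```

```text
scene jar ((-0.18349681750684965, 0.044219303322545755), 0.7578405093815591)
scene cast ((-0.233172956704788, 0.13410529450887054), 0.9120982779396904)
scene drop ((-0.0802324351557111, 0.1946955192472224), 0.9894608777982218)
side jar ((-0.057469724728793636, -0.20348696028357693), 0.6652698672612508)
side cast ((0.09702104228424346, 0.5722426533385345), 0.9454850340331042)
side drop ((0.5325005436788199, 0.002038577828916033), 1.0019134490578263)
[ 0.58635578 -0.18782905  0.2527374 ] 15.15 0.001190832668098952 0.01784685621974913
the job is handed in; nothing more can be done
None
```

I lifted the gauge straight up out of its fork stand and carried it to the bail. I hooked the bail from its front side, close to mid-bar, pulled straight up until the red ring showed below the barrel's mouth, and handed the job in at 15.15 s. `sign_off` gives no verdict, so the result below rests on my own checks.

- **Hook and framework:** The last pictures showed the hook on the bail near its middle, with the red ring visible under the barrel in the scene view. I saw no sign of the framework lifting, but did not measure it.
- **Steadiness:** The arm was steady, with joint speeds up to 0.0012 rad/s. The tool was vertical to within 0.1° at the last check during the pull.
- **Bystanders:** The cast, bottle and jar showed image shifts of 0.6 px or less, about 1–2 mm at most.
- **Rod draw, not in full agreement:**
  - Tool height gave about 30.4 mm.
  - Image estimates gave 29–31.8 mm, where one pixel is about 2 mm.
  - The noisy wrist force gave about 4.5 N of spring pull, which implies nearer 26–27 mm. I trusted the visible ring and the height over it.
  - The ring could not be seen in the side view, probably because that camera looks down more steeply and the barrel's lip hides it.

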